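Sweep casting offcuts off the trimming board into the catch trough

TASK

Clear the trimming board: with your fingertips, sweep all three metal offcuts across the board and over its open edge so that they drop into the catch trough alongside. Push them only, do not pick them up, and leave the turned finial standing on the board where it is and the tin and the scraper beside the board alone.

Things in the scene. Friction and masses are not known exactly. Their poses are not given: they have to be found in the camera images.
- station: fixed trimming board with a catch trough along its -y side. The plywood board is 300 (x) x 280 (y) mm, its flat top 50 mm above the bench; a lip 8 mm wide and 8 mm high runs along both x ends and the +y side, while the -y side is open, without a lip. Origin: centre of the board's underside, on the bench (z = 0); z up
- edge (a point): middle of the board's open -y edge, at the level of its top (50 mm above the bench); axes as the station's: sweep along -y, over this edge
- trough (a point): centre of the open steel catch trough's floor, at bench level; axes as the station's. The trough adjoins the board along its whole open edge: y = -140 to -256 mm inside, x = -146 to +146 mm in the station's frame; floor 4 mm thick, walls 4 mm thick, 40 mm high (10 mm lower than the board's top), no wall on the board's side
- stub1: one of three identical loose cast-aluminium offcuts: block 36 (its x) x 26 (its y) x 14 mm high with a round nub on top, 10 mm tall, 16 mm across; 35 to 70 g. Origin at the block's centre, 7 mm above what it lies on; z up along the nub. It starts flat on the board at any yaw, 70 to 180 mm from the open edge, its centre at least 50 mm along the board's x from that of any other thing on the board
- stub2: one of three identical loose cast-aluminium offcuts: block 36 (its x) x 26 (its y) x 14 mm high with a round nub on top, 10 mm tall, 16 mm across; 35 to 70 g. Origin at the block's centre, 7 mm above what it lies on; z up along the nub. It starts flat on the board at any yaw, 70 to 180 mm from the open edge, its centre at least 50 mm along the board's x from that of any other thing on the board
- stub3: one of three identical loose cast-aluminium offcuts: block 36 (its x) x 26 (its y) x 14 mm high with a round nub on top, 10 mm tall, 16 mm across; 35 to 70 g. Origin at the block's centre, 7 mm above what it lies on; z up along the nub. It starts flat on the board at any yaw, 70 to 180 mm from the open edge, its centre at least 50 mm along the board's x from that of any other thing on the board
- finial: finished turned grey finial standing loose and upright on the board among the offcuts, to be left: round, 55 mm tall, 32 mm across, 120 g. Origin at the centre of its underside, z up
- tin: round white tin standing loose on the bench beyond the +y side of the board, to be left: 95 mm tall, 72 mm across. Origin at the centre of its underside
- scraper: hand scraper lying loose on the bench beyond the +y side of the board, to be left: 200 mm long along its x, handle to -x. Origin on its underside near the middle

How it is judged:
At the end, for the whole second after the job is handed in: All three offcuts lie inside the catch trough: their centres below 45 mm above the bench and between the board's open edge and the trough's walls; the finial stands upright (within 0.2 rad) within 15 mm of where it began (z of each of stub1, stub2, stub3 in the frame of station below 0.045 m and y of stub1 in the frame of station between -0.258 and -0.14 m and x of stub1 in the frame of station between -0.148 and 0.148 m and y of stub2 in the frame of station between -0.258 and -0.14 m and x of stub2 in the frame of station between -0.148 and 0.148 m and y of stub3 in the frame of station between -0.258 and -0.14 m and x of stub3 in the frame of station between -0.148 and 0.148 m and distance of finial from where it was at the start of the episode below 0.015 m and angle between finial's own z axis and vertical below 0.2 rad); the robot touches nothing.
It fails at once if an offcut was picked up (its centre rose more than 27 mm above the board's top, that is lifted by 20 mm) (height (world z) of any of stub1, stub2, stub3 above 0.077 m).
It fails at once if the finial was shifted by more than 15 mm or tipped over 0.3 rad (distance of finial from where it was at the start of the episode above 0.015 m or angle between finial's own z axis and vertical above 0.3 rad).
It fails at once if the tin or the scraper was shifted by more than 20 mm (distance of any of tin, scraper from where it was at the start of the episode above 0.02 m).
It also fails if it takes over 72 s, if anything falls off the work surface, if the arm or the gripper's body presses on something with over 40 N, if the wrist force passes 120 N, or if a joint passes its speed limit or range.

ROBOT

A 7-joint arm with a two-finger parallel gripper is mounted at the origin on the work surface. World frame = base frame: x ahead of the robot, y to its left, z up, the work surface at z = 0. Lengths are in m, angles in rad, forces in N, time in s.
With the tool pointing down it reaches from about 0.4 to 0.85 m from the base axis. Payload 4.5 kg.
Tool frame: the origin (TCP) lies at the very end of the fingers, on their centre line; the grasp point (between the pads) lies 19 mm behind it; z points along the fingers, y is the line along which they close (so a half turn about z gives the same grasp; the last joint's range is limited). The gripper opens to 88 mm and grips with 3 to 60 N. Pads are 18 mm wide; open, the fingers measure 123 mm over their backs; the gripper's body (75 mm by 187 mm) begins 45 mm behind the grasp point.
Start: joints at [-1.097, 0.689, -0.195, 1.565, 0.157, 0.902, -0.215], TCP at [0.266, 0.566, 0.21] pointing down, gripper open.
Joint ranges: [-3.01, 3.01], [-0.46, 2.08], [-1.47, 1.51], [0.13, 2.56], [-1, 4.14], [0.04, 2.09], [-2.66, 2.66]. Speed limits (rad/s): [2.57, 2.57, 3.14, 3.14, 3.14, 3.14, 3.14].

INTERFACE

Orientations are given as a unit quaternion [x, y, z, w].
In Python, from plant import r gives the robot as it stands. The module is installed in compiled form; this text tells all that it offers.
- The arm moves only by the tool step_arm, never from a script. Its argument "increments" is a list of rows, each a list of 2 entries, a list of its own where there are three numbers: the shift along the world's x, y, z in cm, then the turn, a rotation vector about the world's x, y, z in degrees. A call has exactly 10 rows; each row shifts and turns the commanded pose from where the row before left it; what a row does not reach is not made up. A row lasts 1/10 s, in which the tool goes at most 50 mm and 8.59 degrees, less where a joint would pass 70% of its speed; a pose out of reach is approached as far as the arm can. A call is refused whole if a number of a shift passes 5 or a number of a turn 8.59, either way. A call with a gripper value outside its range is refused whole. "fingers" is the opening, from 0 (shut) to 1 (fully open), set as the call begins (left out, the last holds). The fingers move at their own pace and stop on an object; "grip_force" is the grip in N (left out, the last holds). Time passes only in rows, so rows that do not move let the fingers close, or fill a call up. It gives the time, the measured TCP pose, the force, the opening and the grip force at its end, in the units of the state.
- r.get_state(): the state, without advancing time (a new reading comes with each control period).
- r.snapshot(name): name is "scene" or "top" or "wrist"; returns (picture, depth): 420x560x3 uint8, red, green, blue; 420x560 float32, m along the optical axis (not along the pixel's ray), 0 where there is no reading.
- r.calibration(name): a dict with "fov_y" (degrees; the focal length in pixels is half the picture's height over the tangent of half this angle, whatever the lens; pixels are square), "cx", "cy" (the principal point, pixels), "R" (3x3) and "t" (3): a world point X has camera coordinates R X + t. Camera axes: x right, y down, z forward; pixel columns grow to the right and rows downward; lengths in m; the calibration is good to about 2 mm. The wrist camera is an equidistant fisheye: a pixel r from the principal point sees the ray r / f radians off the axis. A picture is of the moment at which its call begins: read the wrist's pose just before it. calibration takes no time and is no camera call; for the wrist camera it gives the pose at the moment of the call.
- r.finish_job(): hands the job in; it is judged then, once.
The state is a dict: "clock": time; "q": joint angles; "qd": joint speeds; "joint_torque": joint torques, N m; "tool_pos": TCP position; "eef_rot": TCP orientation; "contact_force": force on the tool from outside, world axes, zero at the start; "moment": the same for the moment, N m; "opening": opening from 0.0 (shut) to 1.0 (fully open); "finger_force": force on a finger pad.
Only numpy, scipy, OpenCV 4.12 (cv2) and the standard library are available. Lean on these libraries where they do the work, as an engineer would, in place of code of your own. Each camera call takes 0.05 s, during which the arm holds its last target. There are 200 camera calls.

## Working session

There is one attempt and no reset: what is moved stays moved. The work goes in short steps, Python scripts to look and compute and a tool call to move; the robot and the scene stay as the last step left them, time stands still between calls to the robot, and variables do not carry over. Pictures are saved under pics/ and viewed, at most 10 in all, crops included, and the job is handed in when it is done.

Besides the shell and the picture viewer there is one more tool, called by a JSON object that holds its "api" and its "payload". step_arm: Moves the arm, as the interface text tells. Its arguments: {"type":"object","properties":{"increments":{"type":"array","items":{"type":"array"}},"fingers":{"type":"number"},"grip_force":{"type":"number"}},"required":["increments"]}

```bash
mkdir -p pics; python3 - <<'E'
from plant import r
import cv2,numpy as np
s=r.get_state();print(s['clock'],s['tool_pos'],s['eef_rot'],s['opening'])
for n in("top","scene"):
    p,d=r.snapshot(n);cv2.imwrite(f"pics/{n}0.png",p[:,:,::-1]);np.save(f"pics/{n}0.npy",d)
    c=r.calibration(n);print(n,c)
E
```

```text
0.0 [0.26585646 0.56485943 0.20880441] [ 2.18101989e-01  9.75925530e-01 -9.28280985e-04 -1.42503938e-04] 0.999734174072362
top {'fov_y': 51.71287608463882, 'cx': 278.06771353889883, 'cy': 213.9687311231509, 'R': array([[-0.01943452, -0.99977505,  0.00849405],
       [-0.99427626,  0.01843353, -0.10523749],
       [ 0.10505724, -0.01049067, -0.99441084]]), 't': array([0.08776274, 0.55999975, 0.81523963])}
scene {'fov_y': 54.380978786484285, 'cx': 285.3150037051985, 'cy': 217.44389645510893, 'R': array([[-0.74348481,  0.66865423, -0.01148279],
       [ 0.58159928,  0.63802101, -0.50464985],
       [-0.33011   , -0.38187788, -0.86324775]]), 't': array([ 0.37013412, -0.33892751,  0.96034639])}
```

View pics/top0.png

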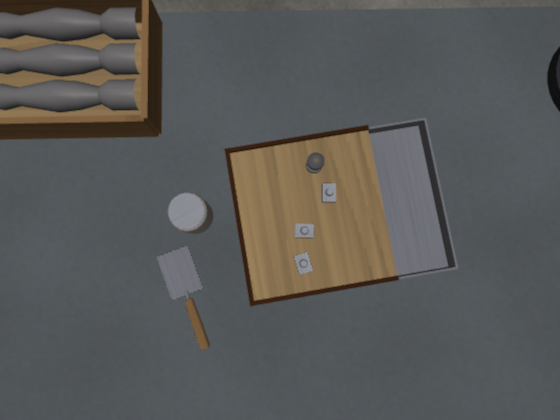

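View pics/scene0.png

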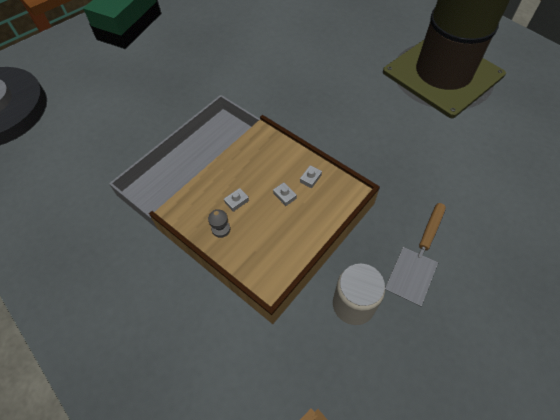

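```bash
cat > h.py <<'E'
from plant import r
import cv2,numpy as np
def pix(n,u,v,z):
    c=r.calibration(n);f=210/np.tan(np.radians(c['fov_y']/2))
    d=c['R'].T@np.array([(u-c['cx'])/f,(v-c['cy'])/f,1]);o=-c['R'].T@c['t']
    return o+d*(z-o[2])/d[2]
def cloud(n,d):
    c=r.calibration(n);f=210/np.tan(np.radians(c['fov_y']/2))
    v,u=np.mgrid[:420,:560]
    P=np.stack([(u-c['cx'])/f*d,(v-c['cy'])/f*d,d],-1)
    return (P-c['t'])@c['R']
E
python3 - <<'E'
from h import *
np.set_printoptions(precision=4,suppress=True)
d=np.load('pics/top0.npy');P=cloud('top',d)
for n,u,v,z in [('c1',227,150,.058),('c2',367,128,.058),('c3',398,279,.058),('c4',251,304,.058),('t2',426,120,.04),('t3',456,268,.04)]:print(n,pix('top',u,v,z))
Z=P[...,2]
b=(Z[240:290,260:290]);print('board z',np.median(b))
# station frame fit from board region
im=cv2.imread('pics/top0.png')
m=((Z>.0575)&(d>0)).astype(np.uint8);m[:140]=0;m[:,:242]=0;m[290:]=0;m[:,375:]=0
k,l,st,ce=cv2.connectedComponentsWithStats(m)
for i in range(1,k):
    if st[i,4]>40:
        q=P[l==i];box=cv2.minAreaRect((q[:,:2]*1000).astype(np.float32))
        print(ce[i],st[i,4],q.mean(0),q[:,2].max(),box)
bm=((abs(Z-.05)<.005)&(im[...,2]>im[...,0].astype(int)+25)).astype(np.uint8);bm[:,:215]=0
print(cv2.minAreaRect((P[bm>0][:,:2]*1000).astype(np.float32)))
E
```

```text
c1 [0.6832 0.1725 0.058 ]
c2 [ 0.7218 -0.097   0.058 ]
c3 [ 0.433  -0.1429  0.058 ]
c4 [0.3929 0.1305 0.058 ]
t2 [ 0.7416 -0.2185  0.04  ]
t3 [ 0.4506 -0.2597  0.04  ]
board z 0.05119533324271517
[264.9032 143.5753] 186 [0.6941 0.0999 0.0593] 0.06314955502787448 ((695.73779296875, 92.6354751586914), (8.643857955932617, 104.69083404541016), 8.529937744140625)
[315.1637 161.6121] 281 [0.65   0.0081 0.091 ] 0.1095139008876794 ((652.5215454101562, 7.303667068481445), (31.195816040039062, 29.42490005493164), 37.94253158569336)
[329.0797 191.9891] 276 [ 0.5975 -0.019   0.0652] 0.0755354921522592 ((597.6768798828125, -19.36190414428711), (26.344539642333984, 34.972923278808594), 88.68135070800781)
[304.4317 229.5791] 278 [0.5277 0.0291 0.0653] 0.07461681552063282 ((527.0789184570312, 28.873764038085938), (35.63834762573242, 26.170068740844727), 88.85089111328125)
[245.7259 263.731 ] 197 [0.4668 0.1392 0.0594] 0.06336514857287409 ((475.34271240234375, 140.90208435058594), (112.43514251708984, 8.02955150604248), 8.597310066223145)
[303.2101 262.5652] 276 [0.4668 0.0329 0.0655] 0.0749699235588012 ((466.95245361328125, 32.78057098388672), (35.73270797729492, 25.87595558166504), 14.664144515991211)
[350.3918 285.2113] 194 [ 0.4235 -0.0537  0.0596] 0.062367173366064975 ((422.30609130859375, -48.019630432128906), (7.981193542480469, 101.75933074951172), 8.752967834472656)
((560.8558349609375, 12.606918334960938), (285.0834655761719, 271.8070373535156), 8.68195915222168)
```

{"api": "step_arm", "payload": {"increments": [[[1.5, -3.8, 0], [0, 0, -5.6]], [[1.5, -3.8, 0], [0, 0, -5.6]], [[1.5, -3.8, 0], [0, 0, -5.6]], [[1.5, -3.8, 0], [0, 0, -5.6]], [[1.5, -3.8, 0], [0, 0, -5.6]], [[1.5, -3.8, 0], [0, 0, -5.6]], [[1.5, -3.8, 0], [0, 0, -5.6]], [[1.5, -3.8, 0], [0, 0, -5.6]], [[1.5, -3.8, 0], [0, 0, -5.6]], [[1.5, -3.8, 0], [0, 0, -5.6]]], "fingers": 0, "grip_force": 10}}

```text
clock: 1.1
tool_pos: [0.4163, 0.184, 0.2096]
eef_rot: [0.652, 0.758, -0.0, -0.0]
contact_force: [1.2, 0.7, -0.7]
opening: 0.112
finger_force: 0.0
```

{"api": "step_arm", "payload": {"increments": [[[1.5, -3.8, 0], [0, 0, 0]], [[1.5, -3.8, 0], [0, 0, 0]], [[1.5, -3.8, 0], [0, 0, 0]], [[0, 0, -2.5], [0, 0, 0]], [[0, 0, -2.5], [0, 0, 0]], [[0, 0, -2.5], [0, 0, 0]], [[0, 0, -2.5], [0, 0, 0]], [[0, 0, -2], [0, 0, 0]], [[0, 0, 0], [0, 0, 0]], [[0, 0, 0], [0, 0, 0]]]}}

```text
clock: 2.1
tool_pos: [0.4609, 0.0715, 0.0897]
eef_rot: [0.651, 0.759, -0.0, -0.0]
contact_force: [-0.5, -0.3, 0.6]
opening: 0.008
finger_force: 0.0
```

{"api": "step_arm", "payload": {"increments": [[[0, 0, -1.2], [0, 0, 0]], [[0, 0, -1.2], [0, 0, 0]], [[0, 0, -0.8], [0, 0, 0]], [[0.15, -1, 0], [0, 0, 0]], [[0.15, -1, 0], [0, 0, 0]], [[0.15, -1, 0], [0, 0, 0]], [[0.15, -1, 0], [0, 0, 0]], [[0.15, -1, 0], [0, 0, 0]], [[0.15, -1, 0], [0, 0, 0]], [[0.15, -1, 0], [0, 0, 0]]]}}

```text
clock: 3.1
tool_pos: [0.4717, 0.0005, 0.0577]
eef_rot: [0.651, 0.759, 0.0, 0.0]
contact_force: [1.2, 0.5, -0.4]
opening: 0.005
finger_force: 0.0
```

```bash
python3 - <<'E'
from h import *
p,d=r.snapshot("top");q,_=r.snapshot("scene")
cv2.imwrite("pics/m1.png",np.hstack([p[100:320,210:470],q[80:300,100:400]])[:,:,::-1])
E
```

```text
(no output)
```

View pics/m1.png

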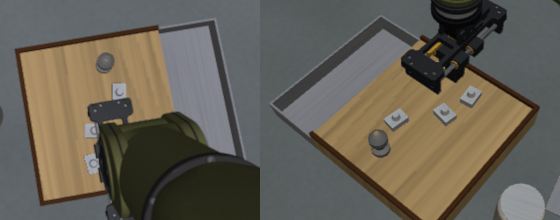

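```bash
python3 - <<'E'
from h import *
s=r.get_state();print(s['clock'],s['tool_pos'],s['contact_force'])
for n in("top","scene"):
    c=r.calibration(n);f=210/np.tan(np.radians(c['fov_y']/2))
    print(n,-c['R'].T@c['t'])
    for X in ([.4717,.0005,.057],[.4717,.0005,.12],[.467,.033,.06],[.478,-.024,.06],[.3,0,.3]):
        p=c['R']@X+c['t'];print(X,f*p[:2]/p[2]+[c['cx'],c['cy']])
p,d=r.snapshot("scene");w,_=r.snapshot("wrist")
print(r.calibration("wrist"))
cv2.imwrite("pics/m2.png",np.hstack([cv2.resize(p[100:250,150:400],(500,300)),cv2.resize(w,(300,300))])[:,:,::-1])
E
```

```text
3.2 [ 0.47177641 -0.0004804   0.0576847 ] [0.72598507 0.21326555 0.25298813]
top [0.47285326 0.08597264 0.86887063]
[0.4717, 0.0005, 0.057] [320.20298662 259.55214026]
[0.4717, 0.0005, 0.12] [324.05505344 259.52911445]
[0.467, 0.033, 0.06] [302.96032126 262.43885303]
[0.478, -0.024, 0.06] [333.42661187 255.88898582]
[0.3, 0, 0.3] [344.81564185 395.80625846]
scene [0.78932904 0.33548618 0.66222731]
[0.4717, 0.0005, 0.057] [295.65971261 167.08841203]
[0.4717, 0.0005, 0.12] [296.04049606 144.63724059]
[0.467, 0.033, 0.06] [309.7295677  175.26170711]
[0.478, -0.024, 0.06] [284.24544986 160.14697614]
[0.3, 0, 0.3] [382.80015412   3.09448672]
{'fov_y': 65.70646984690485, 'cx': 284.522023396865, 'cy': 206.45289798794275, 'R': array([[ 9.88316627e-01,  1.52414618e-01, -1.70472145e-04],
       [ 1.47334612e-01, -9.55088305e-01,  2.57096951e-01],
       [ 3.90225176e-02, -2.54118308e-01, -9.66385600e-01]]), 't': array([-0.46548274, -0.06479448,  0.22272739])}
```

View pics/m2.png

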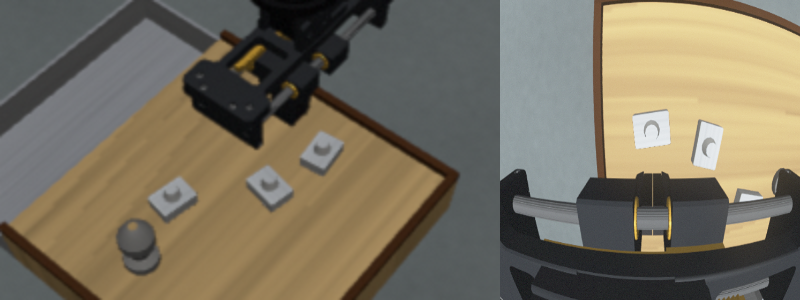

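```bash
python3 - <<'E'
from h import *
np.set_printoptions(precision=3,suppress=True)
p,d=r.snapshot("scene");P=cloud("scene",d)
c=r.calibration("wrist");print('wcam',-c['R'].T@c['t'],r.get_state()['tool_pos'],r.get_state()['q'])
dark=(p.max(2)<70)&(d>0)&(P[...,2]>.07)
for y in np.arange(-.14,.12,.02):
    m=dark&(abs(P[...,1]-y)<.01)&(P[...,2]<.25)
    if m.sum()>5:
        q=P[m];i=q[:,2].argmin();print(round(y,2),m.sum(),'lowest',q[i],'x',q[:,0].min(),q[:,0].max())
cv2.imwrite("pics/m3.png",cv2.resize(p[110:200,220:340],(800,600),interpolation=cv2.INTER_CUBIC)[:,:,::-1])
w,dw=r.snapshot("wrist");f=210/np.tan(np.radians(c['fov_y']/2))
cv2.imwrite("pics/w3.png",w[:,:,::-1]);np.save("pics/w3.npy",dw)
E
```

```text
wcam [0.461 0.066 0.232] [0.472 0.002 0.058] [-0.093  0.775 -0.015  2.147  0.045  0.22   0.007]
-0.06 43 lowest [ 0.031 -0.058  0.076] x 0.017238103752604914 0.04292259834582882
-0.04 279 lowest [ 0.045 -0.048  0.07 ] x 0.04036989096691205 0.06047658078351892
-0.02 816 lowest [ 0.061 -0.018  0.07 ] x 0.05551459407755937 0.5684854795629546
0.0 1661 lowest [ 0.063 -0.006  0.07 ] x 0.060183353584490076 0.6675271499123964
0.02 2579 lowest [0.064 0.019 0.07 ] x 0.053689636674229824 0.6673038619867662
0.04 1931 lowest [0.052 0.038 0.07 ] x 0.03647256390332638 0.562158478429947
0.06 1204 lowest [-0.016  0.063  0.07 ] x -0.03394616042531888 0.047331041062195905
```

View pics/m3.png

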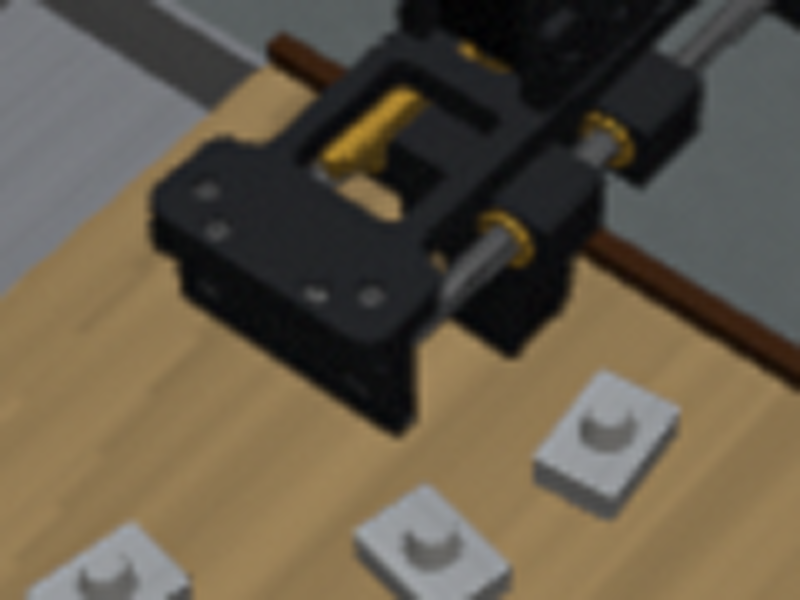

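View pics/w3.png

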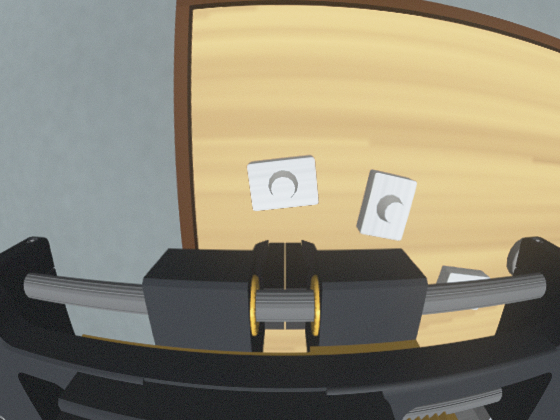

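```bash
python3 - <<'E'
from h import *
np.set_printoptions(precision=3,suppress=True)
p,d=r.snapshot("scene");P=cloud("scene",d)
for v in range(140,172,3): print(v,[P[v,u] for u in (290,294,297,301,304)],p[v,297])
# wrist cloud (equidistant fisheye): where do board & stubs appear?
dw=np.load('pics/w3.npy');c=r.calibration("wrist");f=210/np.tan(np.radians(c['fov_y']/2))
for u,v in [(284,186),(260,165),(220,100),(388,210),(350,100),(120,100)]:
    x,y=u-c['cx'],v-c['cy'];rr=np.hypot(x,y);th=rr/f
    q=dw[v,u]*np.array([x/rr*np.tan(th),y/rr*np.tan(th),1]);print((u,v),dw[v,u],c['R'].T@(q-c['t']))
E
```

```text
140 [array([0.514, 0.032, 0.191]), array([0.5  , 0.026, 0.175]), array([0.496, 0.028, 0.174]), array([0.492, 0.033, 0.174]), array([0.487, 0.035, 0.173])] [36 37 40]
143 [array([0.515, 0.032, 0.185]), array([0.5  , 0.026, 0.168]), array([0.498, 0.03 , 0.171]), array([0.495, 0.036, 0.173]), array([0.492, 0.04 , 0.174])] [95 79 36]
146 [array([0.5  , 0.016, 0.152]), array([0.504, 0.03 , 0.168]), array([0.5  , 0.032, 0.166]), array([0.497, 0.038, 0.169]), array([0.491, 0.039, 0.166])] [60 50 35]
149 [array([0.513, 0.031, 0.169]), array([0.507, 0.033, 0.166]), array([0.5  , 0.032, 0.159]), array([0.497, 0.039, 0.163]), array([0.491, 0.039, 0.158])] [61 47 16]
152 [array([0.516, 0.034, 0.167]), array([0.487, 0.012, 0.123]), array([0.482, 0.014, 0.122]), array([0.497, 0.039, 0.156]), array([0.462, 0.011, 0.101])] [12 13 14]
155 [array([0.517, 0.035, 0.162]), array([0.485, 0.01 , 0.112]), array([0.482, 0.014, 0.113]), array([0.469, 0.011, 0.1  ]), array([0.462, 0.011, 0.094])] [13 13 15]
158 [array([0.487, 0.002, 0.098]), array([0.485, 0.01 , 0.104]), array([0.482, 0.014, 0.104]), array([0.
[... 326 characters left out ...]
-0.008,  0.049]), array([ 0.455, -0.003,  0.049]), array([0.451, 0.001, 0.049])] [140 117  80]
167 [array([ 0.476, -0.01 ,  0.05 ]), array([ 0.47 , -0.006,  0.05 ]), array([ 0.465, -0.003,  0.047]), array([0.459, 0.002, 0.047]), array([0.456, 0.007, 0.049])] [140 116  79]
170 [array([ 0.479, -0.007,  0.047]), array([ 0.474, -0.001,  0.048]), array([0.47 , 0.002, 0.049]), array([0.465, 0.008, 0.05 ]), array([0.462, 0.012, 0.051])] [140 117  79]
(284, 186) 0.17109104 [0.466 0.033 0.064]
(260, 165) 0.16964509 [0.451 0.042 0.062]
(220, 100) 0.172287 [0.423 0.074 0.05 ]
(388, 210) 0.17508456 [0.525 0.029 0.063]
(350, 100) 0.17239457 [0.495 0.085 0.05 ]
(120, 100) 0.21945216 [ 0.332  0.069 -0.001]
```

The fingertips really sit about 33 mm higher than the reported TCP: scene depth puts their lowest point at about 0.09 m. They passed over the offcut without touching it. I'll go back behind it, descend further, and check the depth again.

{"api": "step_arm", "payload": {"increments": [[[-0.3, 1.8, 0], [0, 0, 0]], [[-0.25, 1.8, 0], [0, 0, 0]], [[-0.25, 1.8, 0], [0, 0, 0]], [[-0.25, 1.7, 0], [0, 0, 0]], [[0, 0, 0], [0, 0, 0]], [[0, 0, -0.8], [0, 0, 0]], [[0, 0, -0.8], [0, 0, 0]], [[0, 0, -0.6], [0, 0, 0]], [[0, 0, 0], [0, 0, 0]], [[0, 0, 0], [0, 0, 0]]]}}

```text
clock: 4.45
tool_pos: [0.4609, 0.072, 0.0353]
eef_rot: [0.651, 0.759, -0.0, -0.0]
contact_force: [0.3, 0.3, 0.4]
opening: 0.006
finger_force: 0.0
```

```bash
cat >> h.py <<'E'
def tip():
    p,d=r.snapshot("scene");P=cloud("scene",d);s=r.get_state();t=s['tool_pos']
    # dark finger pixels near the tool axis
    m=(p.max(2)<60)&(d>0)&(np.hypot(P[...,0]-t[0],P[...,1]-t[1])<.03)&(P[...,2]<.16)&(P[...,2]>.045)
    z=np.sort(P[m][:,2]);print('clock',s['clock'],'tcp',t,'F',s['contact_force'],'n',m.sum(),'low z',z[[0,3,8,15]] if len(z)>16 else z)
    return p,P,m
E
python3 - <<'E'
from h import *
np.set_printoptions(precision=3,suppress=True)
p,P,m=tip()
v,u=np.nonzero(m);i=v.argsort()[-12:];print(np.c_[u[i],v[i]].tolist());print(P[m][i])
cv2.imwrite("pics/m4.png",cv2.resize(p[110:230,230:390],(800,600),interpolation=cv2.INTER_CUBIC)[:,:,::-1])
E
```

```text
clock 4.5 tcp [0.461 0.072 0.036] F [0.797 0.872 0.215] n 237 low z [0.065 0.069 0.07  0.073]
[[329, 188], [330, 188], [324, 189], [325, 189], [326, 189], [327, 189], [328, 189], [329, 189], [326, 190], [327, 190], [328, 190], [328, 191]]
[[0.47  0.084 0.077]
 [0.464 0.081 0.069]
 [0.475 0.076 0.07 ]
 [0.474 0.078 0.072]
 [0.475 0.081 0.075]
 [0.473 0.082 0.075]
 [0.473 0.084 0.076]
 [0.469 0.083 0.072]
 [0.474 0.08  0.07 ]
 [0.474 0.083 0.074]
 [0.473 0.084 0.073]
 [0.473 0.084 0.071]]
```

View pics/m4.png

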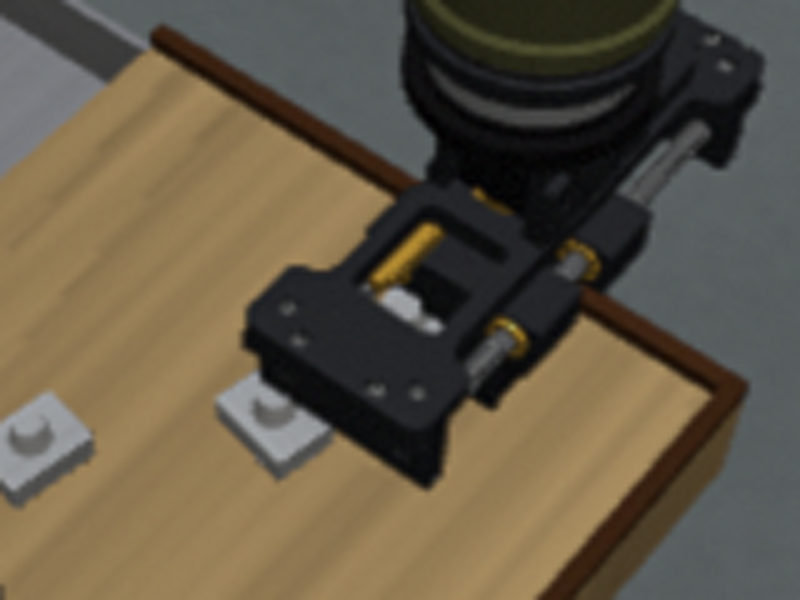

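The fingertip is at about scene pixel (328,191), z ≈ 0.070 m. It needs to go about 1.3 cm lower, and then I can sweep.

{"api": "step_arm", "payload": {"increments": [[[0, 0, -0.5], [0, 0, 0]], [[0, 0, -0.5], [0, 0, 0]], [[0, 0, -0.3], [0, 0, 0]], [[0.1, -0.7, 0], [0, 0, 0]], [[0.15, -1, 0], [0, 0, 0]], [[0.15, -1, 0], [0, 0, 0]], [[0.15, -1, 0], [0, 0, 0]], [[0.15, -1, 0], [0, 0, 0]], [[0.15, -1, 0], [0, 0, 0]], [[0.15, -1, 0], [0, 0, 0]]]}}

```text
clock: 5.5
tool_pos: [0.4712, 0.0047, 0.0227]
eef_rot: [0.651, 0.759, 0.0, 0.0]
contact_force: [-0.0, -0.8, 0.8]
opening: 0.003
finger_force: 0.4
```

```bash
python3 - <<'E'
from h import *
np.set_printoptions(precision=3,suppress=True)
p,P,m=tip()
w,dw=r.snapshot("wrist")
a=cv2.resize(p[100:220,220:380],(533,400),interpolation=cv2.INTER_CUBIC)
cv2.imwrite("pics/m5.png",np.hstack([a,cv2.resize(w,(267,400))])[:,:,::-1])
E
```

```text
clock 5.55 tcp [0.471 0.002 0.023] F [ 0.51  -1.236  0.356] n 502 low z [0.052 0.054 0.056 0.058]
```

View pics/m5.png

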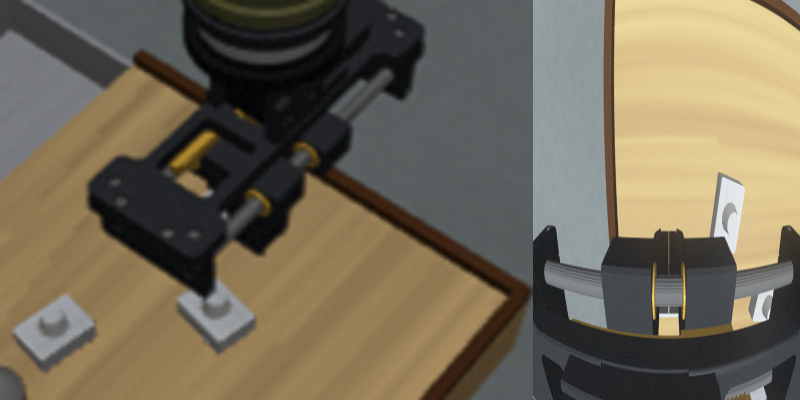

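C is no longer behind the fingers, so it's now being pushed ahead of them. I'll carry on with the sweep.

{"api": "step_arm", "payload": {"increments": [[[0.15, -1, 0], [0, 0, 0]], [[0.15, -1, 0], [0, 0, 0]], [[0.15, -1, 0], [0, 0, 0]], [[0.15, -1, 0], [0, 0, 0]], [[0.15, -1, 0], [0, 0, 0]], [[0.15, -1, 0], [0, 0, 0]], [[0.15, -1, 0], [0, 0, 0]], [[0.15, -1, 0], [0, 0, 0]], [[0.15, -1, 0], [0, 0, 0]], [[0.15, -1, 0], [0, 0, 0]]]}}

```text
clock: 6.6
tool_pos: [0.4862, -0.0953, 0.0226]
eef_rot: [0.651, 0.759, 0.0, 0.0]
contact_force: [0.2, 0.5, -0.1]
opening: 0.011
finger_force: 0.1
```

{"api": "step_arm", "payload": {"increments": [[[0.15, -1, 0], [0, 0, 0]], [[0.15, -1, 0], [0, 0, 0]], [[0.15, -1, 0], [0, 0, 0]], [[0.15, -1, 0], [0, 0, 0]], [[0.15, -1, 0], [0, 0, 0]], [[0.1, -0.7, 0], [0, 0, 0]], [[0, 0, 0], [0, 0, 0]], [[0, 0, 0], [0, 0, 0]], [[0, 0, 2], [0, 0, 0]], [[0, 0, 3], [0, 0, 0]]]}}

```text
clock: 7.6
tool_pos: [0.4933, -0.1501, 0.0719]
eef_rot: [0.65, 0.76, -0.001, -0.002]
contact_force: [0.5, -0.8, 0.2]
opening: 0.005
finger_force: 0.0
```

{"api": "step_arm", "payload": {"increments": [[[0, 0, 3], [0, 0, 0]], [[0, 1, 2], [0, 0, 0]], [[0.3, 3, 0], [0, 0, 0]], [[0.3, 3.2, 0], [0, 0, 0]], [[0.3, 3.2, 0], [0, 0, 0]], [[0.3, 3.2, 0], [0, 0, 0]], [[0.3, 3.2, 0], [0, 0, 0]], [[0.5, 3, 0], [0, 0, 0]], [[0.6, 3, 0], [0, 0, 0]], [[0, 0, 0], [0, 0, 0]]]}}

```text
clock: 8.6
tool_pos: [0.5209, 0.0835, 0.1227]
eef_rot: [0.647, 0.762, 0.002, -0.001]
contact_force: [1.1, 0.2, -0.2]
opening: 0.007
finger_force: 0.0
```

```bash
cat >> h.py <<'E'
C0=np.array([.5603,.0166]);ex=np.array([.9888,.1495]);ey=np.array([-.1495,.9888])
def things():
    # pale-grey metal blobs in the cloud of both cameras, in station frame
    for n in("top","scene"):
        p,d=r.snapshot(n);P=cloud(n,d);S=(P[...,:2]-C0)
        X=S@ex;Y=S@ey;Z=P[...,2]
        on=(d>0)&(abs(X)<.138)&(Y>-.138)&(Y<.126)&(Z>.057)&(Z<.112)&(p.min(2)>85)
        tr=(d>0)&(abs(X)<.140)&(Y>-.25)&(Y<-.142)&(Z>.0095)&(Z<.045)&(p.min(2)>85)
        for nm,m in(('board',on),('trough',tr)):
            k,l,st,ce=cv2.connectedComponentsWithStats(m.astype(np.uint8))
            for i in range(1,k):
                if st[i,4]>30:
                    q=l==i;print(n,nm,st[i,4],'x %.3f y %.3f zmax %.3f'%(X[q].mean(),Y[q].mean(),Z[q].max()))
E
python3 - <<'E'
from h import *
things();print(r.get_state()['tool_pos'],r.get_state()['clock'])
p,_=r.snapshot("scene")
cv2.imwrite("pics/m6.png",p[60:340,80:460,::-1])
E
```

```text
top board 38 x 0.094 y -0.032 zmax 0.106
top trough 194 x -0.091 y -0.210 zmax 0.035
scene board 268 x 0.033 y -0.039 zmax 0.074
scene board 130 x 0.094 y -0.016 zmax 0.105
scene board 89 x 0.094 y -0.016 zmax 0.063
scene trough 145 x -0.092 y -0.208 zmax 0.032
[0.5199372  0.07751163 0.12250097] 8.7
```

View pics/m6.png

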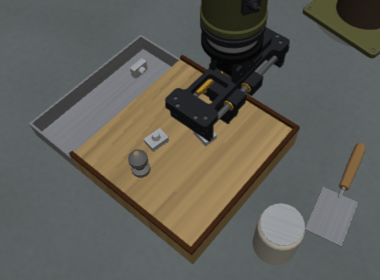

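C is in the trough, at about (140,68) in the picture. The finial and A haven't moved. Next is B.

{"api": "step_arm", "payload": {"increments": [[[0, 0, -3], [0, 0, 0]], [[0, 0, -3], [0, 0, 0]], [[0, 0, -2.5], [0, 0, 0]], [[0, 0, -1], [0, 0, 0]], [[0, 0, -0.5], [0, 0, 0]], [[0, 0, 0], [0, 0, 0]], [[0.1, -0.7, 0], [0, 0, 0]], [[0.15, -1, 0], [0, 0, 0]], [[0.15, -1, 0], [0, 0, 0]], [[0.15, -1, 0], [0, 0, 0]]]}}

```text
clock: 9.75
tool_pos: [0.5266, 0.0383, 0.0232]
eef_rot: [0.651, 0.759, 0.0, 0.0]
contact_force: [0.5, 1.6, 1.0]
opening: 0.006
finger_force: 0.4
```

{"api": "step_arm", "payload": {"increments": [[[0.15, -1, 0], [0, 0, 0]], [[0.15, -1, 0], [0, 0, 0]], [[0.15, -1, 0], [0, 0, 0]], [[0.15, -1, 0], [0, 0, 0]], [[0.15, -1, 0], [0, 0, 0]], [[0.15, -1, 0], [0, 0, 0]], [[0.15, -1, 0], [0, 0, 0]], [[0.15, -1, 0], [0, 0, 0]], [[0.15, -1, 0], [0, 0, 0]], [[0.15, -1, 0], [0, 0, 0]]]}}

```text
clock: 10.75
tool_pos: [0.5412, -0.0613, 0.0226]
eef_rot: [0.651, 0.759, -0.0, 0.0]
contact_force: [-0.4, 0.6, -0.1]
opening: 0.011
finger_force: 0.3
```

{"api": "step_arm", "payload": {"increments": [[[0.15, -1, 0], [0, 0, 0]], [[0.15, -1, 0], [0, 0, 0]], [[0.15, -1, 0], [0, 0, 0]], [[0.15, -1, 0], [0, 0, 0]], [[0.15, -1, 0], [0, 0, 0]], [[0.15, -1, 0], [0, 0, 0]], [[0.15, -1, 0], [0, 0, 0]], [[0.15, -1, 0], [0, 0, 0]], [[0.1, -0.7, 0], [0, 0, 0]], [[0, 0, 0], [0, 0, 0]]]}}

```text
clock: 11.75
tool_pos: [0.5541, -0.1492, 0.0226]
eef_rot: [0.652, 0.759, -0.0, 0.0]
contact_force: [-0.2, 0.6, -0.5]
opening: 0.007
finger_force: 0.0
```

{"api": "step_arm", "payload": {"increments": [[[0, 0, 2], [0, 0, 0]], [[0, 0, 4], [0, 0, 0]], [[0, 0, 4], [0, 0, 0]], [[0.6, 2.5, 0], [0, 0, 0]], [[0.6, 3, 0], [0, 0, 0]], [[0.6, 3, 0], [0, 0, 0]], [[0.6, 3, 0], [0, 0, 0]], [[0.6, 3, 0], [0, 0, 0]], [[0.6, 3, 0], [0, 0, 0]], [[0, 0, 0], [0, 0, 0]]]}}

```text
clock: 12.75
tool_pos: [0.5905, 0.0352, 0.1227]
eef_rot: [0.647, 0.762, 0.002, -0.001]
contact_force: [-0.5, 0.6, 0.1]
opening: 0.007
finger_force: 0.0
```

```bash
python3 - <<'E'
from h import *
things();s=r.get_state();print(s['tool_pos'],s['clock'],(s['tool_pos'][:2]-C0)@ex,(s['tool_pos'][:2]-C0)@ey)
E
```

```text
scene board 251 x 0.032 y -0.038 zmax 0.075
scene board 143 x 0.094 y -0.016 zmax 0.105
scene board 92 x 0.094 y -0.016 zmax 0.064
scene trough 83 x -0.085 y -0.207 zmax 0.032
scene trough 158 x -0.027 y -0.202 zmax 0.038
[0.58965936 0.02860782 0.12252034] 12.85 0.030825707668072237 0.007484106838707412
```

{"api": "step_arm", "payload": {"increments": [[[0, 0, -3], [0, 0, 0]], [[0, 0, -3], [0, 0, 0]], [[0, 0, -2.5], [0, 0, 0]], [[0, 0, -1], [0, 0, 0]], [[0, 0, -0.5], [0, 0, 0]], [[0, 0, 0], [0, 0, 0]], [[0.1, -0.7, 0], [0, 0, 0]], [[0.15, -1, 0], [0, 0, 0]], [[0.15, -1, 0], [0, 0, 0]], [[0.15, -1, 0], [0, 0, 0]]]}}

```text
clock: 13.85
tool_pos: [0.5961, -0.0109, 0.0232]
eef_rot: [0.651, 0.759, 0.0, 0.001]
contact_force: [-0.2, 0.3, 1.3]
opening: 0.008
finger_force: 0.3
```

{"api": "step_arm", "payload": {"increments": [[[0.15, -1, 0], [0, 0, 0]], [[0.15, -1, 0], [0, 0, 0]], [[0.15, -1, 0], [0, 0, 0]], [[0.15, -1, 0], [0, 0, 0]], [[0.15, -1, 0], [0, 0, 0]], [[0.15, -1, 0], [0, 0, 0]], [[0.15, -1, 0], [0, 0, 0]], [[0.15, -1, 0], [0, 0, 0]], [[0.15, -1, 0], [0, 0, 0]], [[0.15, -1, 0], [0, 0, 0]]]}}

```text
clock: 14.85
tool_pos: [0.6107, -0.1105, 0.0226]
eef_rot: [0.651, 0.759, -0.0, 0.0]
contact_force: [0.1, -0.1, -0.3]
opening: 0.006
finger_force: 0.0
```

{"api": "step_arm", "payload": {"increments": [[[0.15, -1, 0], [0, 0, 0]], [[0.15, -1, 0], [0, 0, 0]], [[0.1, -0.7, 0], [0, 0, 0]], [[0, 0, 0], [0, 0, 0]], [[0, 0, 0], [0, 0, 0]], [[0, 0, 3], [0, 0, 0]], [[0, 0, 4], [0, 0, 0]], [[0, 0, 4], [0, 0, 0]], [[0, 0, 4], [0, 0, 0]], [[0, 0, 0], [0, 0, 0]]]}}

```text
clock: 15.85
tool_pos: [0.6187, -0.1358, 0.1785]
eef_rot: [0.65, 0.76, 0.003, 0.005]
contact_force: [0.5, -0.1, 1.3]
opening: 0.007
finger_force: 0.0
```

```bash
python3 - <<'E'
from h import *
things();s=r.get_state();print(s['tool_pos'],s['clock'],s['contact_force'])
p,_=r.snapshot("scene")
cv2.imwrite("pics/m7.png",p[60:340,80:460,::-1])
E
```

```text
top board 58 x 0.090 y -0.022 zmax 0.107
top trough 160 x 0.031 y -0.210 zmax 0.035
top trough 179 x -0.026 y -0.205 zmax 0.040
top trough 192 x -0.091 y -0.210 zmax 0.035
scene board 57 x 0.093 y -0.017 zmax 0.104
scene board 83 x 0.095 y -0.015 zmax 0.064
scene trough 142 x -0.092 y -0.208 zmax 0.032
scene trough 155 x -0.027 y -0.202 zmax 0.038
scene trough 152 x 0.033 y -0.209 zmax 0.032
[ 0.61497738 -0.13563016  0.17347724] 15.95 [-0.95980154 -1.06976173 -0.76730531]
```

View pics/m7.png

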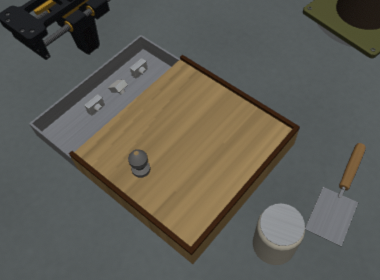

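All three offcuts are in the trough, at about (95,104), (118,87) and (139,68). The finial, tin and scraper haven't moved, and the arm is clear.

```bash
python3 -c "
from plant import r
print(r.finish_job())"
```

```text
the job is handed in; nothing more can be done
None
```

I swept all three offcuts into the catch trough and handed the job in at about 16 s on the robot's clock; the final images show them there, with the finial, tin and scraper unmoved, but no verdict came back.

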